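# Turn a leaf of the material sample book

### The job

An open material sample book lies on the cutting mat, with two stiff leaves side by side on one spine. Using only the fingertips, push the leaf with the round wood sample up from under its lip and over the spine, and press it down until it lies fully flat on the other side. Do not pinch it between the fingers, and leave the leaf with the square sample, the glue stick, the tape roll and the eraser as they are.

Things in the scene. Friction and masses are not known exactly. Their poses are not given: they have to be found in the camera images.
- book: The sample book, fixed on a 3 mm cutting mat. Origin: centre of its underside (on the mat), below the spine's middle. Its x axis runs along the spine, z up, y across to the side where both leaves lie at the start; they turn over to -y. Base 225 mm (x) by 300 mm (y), 5 mm thick; on each side a fixed stack of pages, top 30.5 mm above the origin, reaching to 130 mm from the spine.
- hinge (a point): Point on the hinge axis midway along the round-sample leaf: 54 mm along +x from the book's middle, 35 mm above the book's origin. The hinge axis runs along the book's x, in the mid-plane of the leaves. The square-sample leaf is 108 mm further along -x on the same axis. Axes as the book's.
- round_leaf (a joint): Angle of the leaf to turn (grey board, round wood disc 68 mm across; 102 mm along the spine, 7 to 150 mm from the hinge axis, 5 mm thick, about 110 g): 0 = level on the +y side, pi/2 = upright, pi = flat on the -y side (its stop). The hinge is stiff (0.15 N m friction): the leaf stays at any angle where it is left. It starts slightly raised, 0.05 to 0.35 rad.
- round_leaf_lip (a point): Centre of the bent aluminium lip on that leaf's free edge: 50 mm wide (x), 26 mm long (y axis, towards its free end), 3 mm thick (z). It starts 147 mm from the hinge axis and bends up from the leaf by 40 degrees, so that a fingertip fits under it; this point is 157 mm from the axis along the leaf, 8.4 mm above its mid-plane. Once turned, it points down.
- round_leaf_mid (a point): Centre of the round wood disc, in the mid-plane of the leaf, 83 mm from the hinge axis. x along the spine, y from the spine to the free edge, z normal to the leaf (up at the start).
- square_leaf (a joint): Angle of the other leaf (60 mm square wood sample, otherwise the same, same zero and direction); starts at 0 to 0.1 rad and must stay there.
- square_leaf_lip (a point): Centre of the lip of the square-sample leaf, made as the other lip.
- glue_stick_centre (a point): Centre of a white glue stick standing loose on the mat, 28 mm across, 90 mm high; leave alone.
- tape_centre (a point): Centre of a roll of tape lying loose on the mat, 76 mm across, 20 mm high; leave alone.
- eraser_centre (a point): Centre of a white eraser lying loose on the mat, 22 x 55 x 13 mm; leave alone.

How it is judged:
By the outcome, as a careful person would: the job done as asked, in the order asked, and still so for the second after the job is handed in, with the robot touching nothing.
It also fails if it takes over 51 s, if anything falls off the work surface, if the arm or the gripper's body presses on something with over 40 N, if the wrist force passes 120 N, or if a joint passes its speed limit or range.

### The arm

A 6-joint arm with a two-finger parallel gripper is mounted at the origin on the work surface. World frame = base frame: x ahead of the robot, y to its left, z up, the work surface at z = 0. Lengths are in mm, angles in rad, forces in N, time in s.
With the tool pointing down it reaches from about 275 to 775 mm from the base axis. Payload 14.6 kg.
Tool frame: the origin (TCP) lies on the centre line of the jaws, within the pads' length; the fingertips stand 19 mm ahead of it and the grasp point (between the pads) is the TCP (bot.tip_reach is the distance from the TCP to the fingertips, in mm); z points along the fingers, y is the line along which they close (so a half turn about z gives the same grasp; the last joint's range is limited). The gripper opens to 85 mm and grips with 20 to 120 N. Pads are 22 mm wide; open, the fingers measure 114 mm over their backs; the gripper's body (76 mm by 85 mm) begins 54 mm behind the grasp point. The pads swing forward as they close: fully open they stand 13 mm farther back than shut.
Start: joints at [-1.398, 0.263, -0.048, 1.259, 0, 1.415], TCP at [169.023, -497.051, 221.578] pointing down, gripper open.
Joint ranges: [-2.65, 2.65], [-0.89, 1.7], [-1.18, 1.37], [-2.13, 2.11], [-1.35, 1.29], [-3.14, 3.14]. Speed limits (rad/s): [1.89, 1.89, 2.57, 2.79, 3.14, 3.14].

### API

Orientations are given as a unit quaternion [x, y, z, w].
In Python, from rig import monitor, optics, bot gives the robot as it stands.
- The arm moves only by the tool move_arm, never from a script. Its argument "rows" is a list of rows, each an object with "offset": the shift along the tool's x, y, z in m, a list of three; "spin": the turn about the tool's z in units of 5 degrees (1.0 is 5 degrees). In form: [{"offset": [x, y, z], "spin": spin}, ...]. A call has 1 to 5 rows; each row is the pose to reach, as a shift and turn from the pose commanded when the call began, along the tool's axes at that moment; what a row does not reach only later rows make up. A row lasts 1/10 s, in which the tool goes at most 50 mm and 8.59 degrees, less where a joint would pass 70% of its speed; a pose out of reach is approached as far as the arm can. A call with a gripper value outside its range is refused whole. "claw" is the finger opening in m, from 0 to 0.0854, set as the call begins (left out, the last holds). The fingers move at their own pace and stop on an object; the grip force is fixed at half the most. Time passes only in rows, so rows that repeat a pose let the fingers close. It gives the time, the measured TCP pose, the force, the opening and the grip force at its end, in the units of the state.
- monitor.sense(): the state, without advancing time (a new reading comes with each control period).
- optics.grab_frame(name): name is "side" or "top"; returns the picture (384x512x3 uint8, red, green, blue); there is no depth.
- optics.camera_info(name): a dict with "fx", "fy", "cx", "cy" (pixels), "R" (3x3) and "t" (3): a world point X has camera coordinates R X + t. Camera axes: x right, y down, z forward; pixel columns grow to the right and rows downward; lengths in mm; the calibration is good to about 2 mm. A picture is of the moment at which its call begins. camera_info takes no time and is no camera call.
- bot.hand_in(): hands the job in; it is judged then, once.
The state is a dict: "time": time; "joints": joint angles; "qd": joint speeds; "joint_efforts": joint torques, N m; "position": TCP position; "ee_rot": TCP orientation; "force": force on the tool from outside, world axes, zero at the start; "moment": the same for the moment, N m; "grip_width": finger opening in mm; "grasp_force": force on a finger pad.
Only numpy, scipy, OpenCV 4.12 (cv2) and the standard library are available. Lean on these libraries where they do the work, as an engineer would, in place of code of your own. Each camera call takes 0.05 s, during which the arm holds its last target. There are 200 camera calls.

## Working session

There is one attempt and no reset: what is moved stays moved. The work goes in short steps, Python scripts to look and compute and a tool call to move; the robot and the scene stay as the last step left them, time stands still between calls to the robot, and variables do not carry over. Pictures are saved under pics/ and viewed, at most 10 in all, crops included, and the job is handed in when it is done.

Besides the shell and the picture viewer there is one more tool, called after "Emit:" by a JSON object that holds its "api" and its "payload", one argument or row to a line. move_arm: Moves the arm, as the interface text tells. Its arguments: {"type":"object","properties":{"rows":{"type":"array","items":{"type":"object","properties":{"offset":{"type":"array","items":{"type":"number"}},"spin":{"type":"number"}}}},"claw":{"type":"number"}},"required":["rows"]}

```bash
mkdir -p pics; ls
python3 - <<'E'
from rig import monitor, optics, bot
import cv2,numpy as np
for n in("top","side"):
    cv2.imwrite(f"pics/{n}0.png",cv2.resize(optics.grab_frame(n)[:,:,::-1],(800,600),interpolation=cv2.INTER_CUBIC))
    c=optics.camera_info(n);print(n,c["fx"],c["cx"],c["cy"],np.round(-np.array(c["R"]).T@c["t"]),np.round(c["R"],3).tolist())
s=monitor.sense();print(s["position"],s["ee_rot"],s["time"],s["grip_width"],bot.tip_reach)
E
```

```text
pics
top 424.0775322107139 259.1968557757667 196.36762625133662 [398.  18. 902.] [[-0.025, -1.0, 0.006], [-0.976, 0.023, -0.214], [0.214, -0.012, -0.977]]
side 374.2018587942604 257.9325186231762 193.97457002865508 [ 421. -470.  617.] [[0.966, -0.26, 0.008], [-0.185, -0.707, -0.683], [0.183, 0.658, -0.73]]
[ 168.96060676 -496.80025939  221.17799536] [ 9.86600530e-01  1.63153822e-01 -5.36367782e-06 -4.74586267e-04] 0.1 85.06590247754558 19.0
```

View pics/top0.png

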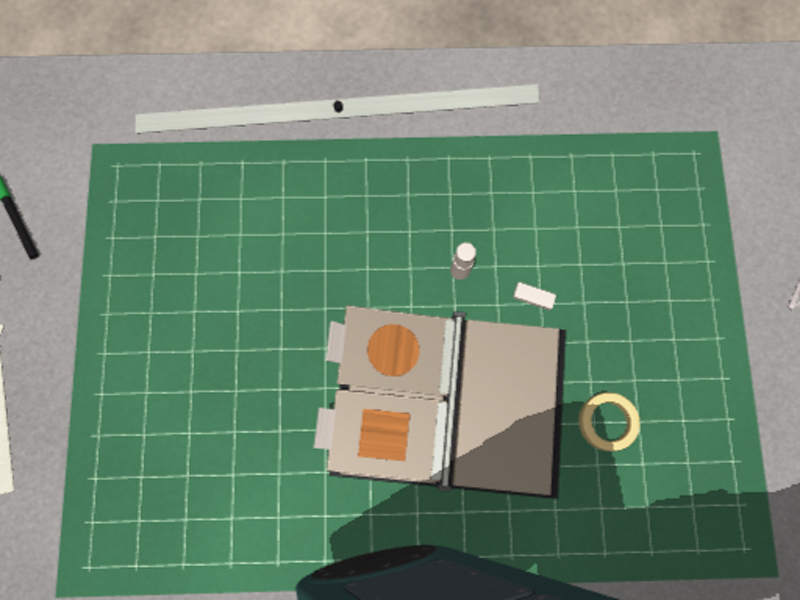

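View pics/side0.png

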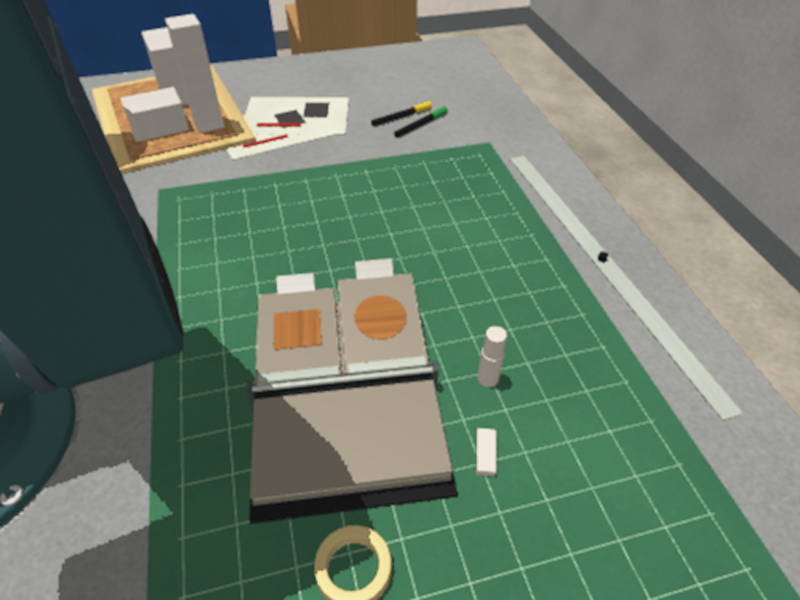

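```bash
cat > h.py <<'E'
from rig import monitor, optics, bot
import cv2,numpy as np
from scipy.optimize import least_squares
C={n:optics.camera_info(n) for n in("top","side")}
def proj(n,X):
    c=C[n];p=np.array(c["R"])@X+np.array(c["t"]);return np.array([c["fx"]*p[0]/p[2]+c["cx"],c["fy"]*p[1]/p[2]+c["cy"]])*1.5625
def bk(p,b):
    x,y,a=p[:3];return np.array([x+np.cos(a)*b[0]-np.sin(a)*b[1],y+np.sin(a)*b[0]+np.cos(a)*b[1],3+b[2]])
def leaf(p,i,x,r,h):
    t=p[3+i];return bk(p,[x,r*np.cos(t)-h*np.sin(t),35+r*np.sin(t)+h*np.cos(t)])
E
cat > fit.py <<'E'
from h import *
F=[("top",(394,350),lambda p:leaf(p,0,54,83,3)),("side",(380,317),lambda p:leaf(p,0,54,83,3)),
("top",(384,435),lambda p:leaf(p,1,-54,83,3)),("side",(298,328),lambda p:leaf(p,1,-54,83,3)),
("top",(346,306),lambda p:leaf(p,0,105,150,2.5)),("side",(412,275),lambda p:leaf(p,0,105,150,2.5)),
("top",(329,473),lambda p:leaf(p,1,-105,150,2.5)),("side",(259,295),lambda p:leaf(p,1,-105,150,2.5)),
("top",(336,341),lambda p:leaf(p,0,54,158,9)),("side",(374,268),lambda p:leaf(p,0,54,158,9)),
("top",(325,428),lambda p:leaf(p,1,-54,158,9)),("side",(295,282),lambda p:leaf(p,1,-54,158,9)),
("top",(565,330),lambda p:bk(p,[112,-150,5])),("top",(556,497),lambda p:bk(p,[-112,-150,5])),
("side",(252,521),lambda p:bk(p,[-112,-150,0])),("side",(457,496),lambda p:bk(p,[112,-150,0]))]
f=lambda p:np.concatenate([proj(n,g(p))-u for n,u,g in F])
s=least_squares(f,[380,0,0,.2,.05],loss="soft_l1");p=s.x
print(p.round(3));print(f(p).reshape(-1,2).round(1).tolist())
np.save("p.npy",p)
print("hinge",bk(p,[54,0,35]),"lip",leaf(p,0,54,157,8.4),"edge",leaf(p,0,54,167,16.7),"lip2",leaf(p,1,-54,157,8.4))
for n,uv,z in[("top",(466,250),93),("side",(496,334),93),("top",(535,296),16),("top",(610,422),23)]:
    print(n,least_squares(lambda q:proj(n,np.array([*q,z]))-uv,[400,0]).x.round())
E
python3 fit.py
```

```text
[ 4.64476e+02 -4.97720e+01 -1.22000e-01  1.17000e-01  2.90000e-02]
[[-1.1, -0.2], [0.5, -0.5], [-0.2, -0.7], [-0.7, 0.2], [-0.0, -0.6], [-0.3, -1.5], [-2.6, -2.9], [-0.7, -0.9], [-0.7, 1.4], [0.1, 1.4], [-0.3, 0.2], [0.5, 1.1], [0.8, -0.7], [2.0, 0.9], [-1.2, 2.8], [0.9, 0.2]]
hinge [518.07291871 -56.35772271  38.        ] lip [536.97225704  97.44108045  64.61396546] edge [538.0658211  106.34027261  74.02132941] lip2 [429.99042999 112.33760278  50.91984283]
top [648. -71.]
side [644. -73.]
top [ 603. -171.]
top [ 430. -257.]
```

Top view: the book's spine runs near world x. The round leaf is at upper left, disc (394,350) and lip (336,341). The glue stick is at (466,250), the eraser at (535,296) and the tape at (610,422). The side view agrees: disc (380,317), lip (374,268). The fit is good to 1–3 px, with the round leaf at 0.117 rad. I'll move above the far side of the lip with the fingers closed.

Emit:
{"api": "move_arm", "payload": {
  "claw": 0,
  "rows": [
    {"offset":[0.037,-0.033,0],"spin":0},
    {"offset":[0.075,-0.065,0],"spin":0},
    {"offset":[0.112,-0.098,0],"spin":0},
    {"offset":[0.15,-0.13,0],"spin":0},
    {"offset":[0.187,-0.163,0],"spin":0}
  ]
}}

```text
time: 0.6
position: [294.0, -280.7, 221.5]
ee_rot: [0.987, 0.163, 0.0, -0.0]
force: [0.6, -0.8, 0.1]
grip_width: 12.5
grasp_force: 0.0
```

Emit:
{"api": "move_arm", "payload": {
  "rows": [
    {"offset":[0.037,-0.033,0],"spin":0},
    {"offset":[0.075,-0.065,0],"spin":0},
    {"offset":[0.112,-0.098,0],"spin":0},
    {"offset":[0.15,-0.13,0],"spin":0},
    {"offset":[0.187,-0.163,0],"spin":0}
  ]
}}

```text
time: 1.1
position: [418.7, -65.9, 221.6]
ee_rot: [0.987, 0.163, 0.0, 0.0]
force: [0.5, -1.7, -0.8]
grip_width: 0.1
grasp_force: 0.0
```

Emit:
{"api": "move_arm", "payload": {
  "rows": [
    {"offset":[0.037,-0.033,0],"spin":0},
    {"offset":[0.075,-0.065,0],"spin":0},
    {"offset":[0.112,-0.098,0],"spin":0},
    {"offset":[0.15,-0.13,0],"spin":0},
    {"offset":[0.187,-0.163,0],"spin":0}
  ]
}}

```text
time: 1.6
position: [543.3, 148.7, 221.3]
ee_rot: [0.987, 0.163, -0.0, 0.0]
force: [1.5, -1.1, 0.7]
grip_width: 0.2
grasp_force: 0.0
```

Emit:
{"api": "move_arm", "payload": {
  "rows": [
    {"offset":[0,0,0],"spin":-1.7},
    {"offset":[0,0,0],"spin":-3.4},
    {"offset":[0,0,0],"spin":-5},
    {"offset":[0,0,0],"spin":-6.5},
    {"offset":[0,0,0],"spin":-8}
  ]
}}

```text
time: 2.1
position: [542.5, 146.6, 221.2]
ee_rot: [0.87, 0.493, -0.0, -0.0]
force: [1.0, -0.2, 0.4]
grip_width: -0.0
grasp_force: 0.0
```

Emit:
{"api": "move_arm", "payload": {
  "rows": [
    {"offset":[0,0,0],"spin":-1.7},
    {"offset":[0,0,0],"spin":-3.4},
    {"offset":[0,0,0],"spin":-4.84},
    {"offset":[0,0,0],"spin":-4.84}
  ]
}}

```text
time: 2.5
position: [542.5, 146.5, 221.3]
ee_rot: [0.748, 0.663, -0.0, -0.0]
force: [-1.0, -0.7, -0.6]
grip_width: 0.5
grasp_force: 0.0
```

```bash
cat > st.py <<'E'
from h import *
from scipy.spatial.transform import Rotation as Ro
p=np.load("p.npy")
s=monitor.sense();P=s["position"];a=p[2];d=P[:2]-p[:2]
M=Ro.from_quat(s["ee_rot"]).as_matrix()
B=np.array([[np.cos(a),np.sin(a),0],[-np.sin(a),np.cos(a),0],[0,0,1]])
b=B[:2,:2]@d
print("t",round(s["time"],2),"book x,y",b.round(1),"face y",round(b[1]-11,1),"tip z above hinge",round(P[2]-19-38,1),"F book",(B@s["force"]).round(1),"w",round(s["grip_width"],1),"q",np.round(s["joints"],2))
print("tool axes in book\n",(B@M).round(3))
E
python3 st.py
python3 - <<'E'
from h import *
for n in("top","side"):
    cv2.imwrite(f"pics/{n}1.png",optics.grab_frame(n)[:,:,::-1])
a=cv2.imread("pics/top1.png")[100:384,:400];b=cv2.imread("pics/side1.png")[:284,60:460]
cv2.imwrite("pics/c1.png",np.hstack([a,b]))
E
```

```text
t 2.5 book x,y [ 53.5 204.3] face y 193.3 tip z above hinge 164.3 F book [-1.  -0.8 -0.6] w 0.5 q [0.12 0.33 0.05 1.29 0.   1.81]
tool axes in book
 [[-0.002  1.    -0.001]
 [ 1.     0.002 -0.   ]
 [-0.    -0.001 -1.   ]]
```

View pics/c1.png

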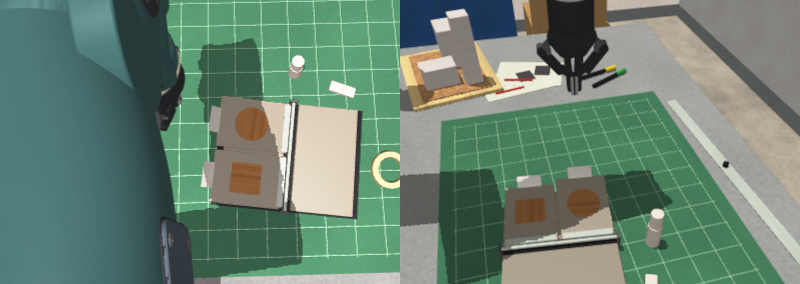

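The gripper is aligned and the book is undisturbed. In the crop the lip is at (216,120), with the closed fingers to its left. Next: descend outside the lip and close in, while a script tabulates the arc.

Emit:
{"api": "move_arm", "payload": {
  "rows": [
    {"offset":[0,0.001,0.045],"spin":0},
    {"offset":[0,0.001,0.09],"spin":0},
    {"offset":[0,0.001,0.13],"spin":0},
    {"offset":[0,0.001,0.164],"spin":0},
    {"offset":[-0.02,0.001,0.164],"spin":0}
  ]
}}

```text
time: 3.1
position: [538.8, 127.4, 53.4]
ee_rot: [0.75, 0.662, -0.002, -0.002]
force: [-0.6, -0.0, 0.3]
grip_width: 0.2
grasp_force: 0.0
```

```bash
python3 st.py
python3 - <<'E'
import numpy as np
for th in list(np.arange(.117,.87,.125))+list(np.arange(.87,1.58,.117)):
    e=168.6*np.array([np.cos(th+.0926),np.sin(th+.0926)]); c=np.array([150*np.cos(th)+2.5*np.sin(th),150*np.sin(th)-2.5*np.cos(th)])
    print(round(th,2),"edge",e.round(),"corner",c.round())
for th in np.linspace(1.57,3.1416,14):
    r=118;print(round(th,2),"face,tip",np.round([r*np.cos(th)+2.5*np.sin(th),r*np.sin(th)-2.5*np.cos(th)]))
E
```

```text
t 3.1 book x,y [ 52.1 184.9] face y 173.9 tip z above hinge -3.6 F book [-0.6 -0.1  0.3] w 0.2 q [ 0.08  0.42 -0.29  0.87  0.    1.78]
tool axes in book
 [[ 0.002  1.    -0.006]
 [ 1.    -0.002 -0.001]
 [-0.001 -0.006 -1.   ]]
0.12 edge [165.  35.] corner [149.  15.]
0.24 edge [159.  55.] corner [146.  34.]
0.37 edge [151.  75.] corner [141.  51.]
0.49 edge [141.  93.] corner [133.  69.]
0.62 edge [128. 110.] corner [124.  85.]
0.74 edge [113. 125.] corner [112. 100.]
0.87 edge [ 97. 138.] corner [ 99. 113.]
0.87 edge [ 96. 138.] corner [ 99. 113.]
0.99 edge [ 80. 149.] corner [ 85. 124.]
1.1 edge [ 62. 157.] corner [ 70. 133.]
1.22 edge [ 43. 163.] corner [ 54. 140.]
1.34 edge [ 24. 167.] corner [ 37. 145.]
1.46 edge [  4. 169.] corner [ 20. 149.]
1.57 edge [-16. 168.] corner [  2. 150.]
1.57 face,tip [  3. 118.]
1.69 face,tip [-12. 117.]
1.81 face,tip [-26. 115.]
1.93 face,tip [-39. 111.]
2.05 face,tip [-53. 106.]
2.17 face,tip [-65.  99.]
2.3 face,tip [-76.  90.]
2.42 face,tip [-87.  80.]
2.54 face,tip [-96.  69.]
2.66 face,tip [-103.   57.]
2.78 face,tip [-109.   44.]
2.9 face,tip [-114.   31.]
3.02 face,tip [-117.   17.]
3.14 face,tip [-118.    2.]
```

Emit:
{"api": "move_arm", "payload": {
  "rows": [
    {"offset":[-0.004,0,0],"spin":0},
    {"offset":[-0.008,0,0],"spin":0},
    {"offset":[-0.01,0,-0.002],"spin":0},
    {"offset":[-0.011,0,-0.008],"spin":0},
    {"offset":[-0.012,0,-0.014],"spin":0}
  ]
}}

```text
time: 3.6
position: [540.0, 114.9, 72.4]
ee_rot: [0.749, 0.662, 0.0, 0.0]
force: [-0.6, 1.6, -0.9]
grip_width: 0.1
grasp_force: 0.8
```

```bash
python3 st.py|head -1
```

```text
t 3.6 book x,y [ 54.9 172.7] face y 161.7 tip z above hinge 15.4 F book [-0.7  1.5 -0.9] w 0.1 q [ 0.06  0.4  -0.27  0.9   0.    1.76]
```

Emit:
{"api": "move_arm", "payload": {
  "rows": [
    {"offset":[-0.004,0,-0.003],"spin":0},
    {"offset":[-0.007,0,-0.009],"spin":0},
    {"offset":[-0.01,0,-0.015],"spin":0},
    {"offset":[-0.013,0,-0.021],"spin":0},
    {"offset":[-0.016,0,-0.027],"spin":0}
  ]
}}

```text
time: 4.1
position: [538.7, 102.3, 100.5]
ee_rot: [0.748, 0.663, 0.004, -0.002]
force: [-1.4, 27.4, 12.5]
grip_width: -0.1
grasp_force: 13.6
```

```bash
python3 st.py|head -1;  python3 - <<'E'
from h import *
cv2.imwrite("pics/s2.png",cv2.resize(optics.grab_frame("side")[60:300,120:380,::-1],None,fx=2.4,fy=2.4,interpolation=cv2.INTER_CUBIC))
E
```

```text
t 4.1 book x,y [ 55.1 160. ] face y 149.0 tip z above hinge 43.5 F book [-4.7 27.  12.5] w -0.1 q [ 0.03  0.36 -0.24  0.96  0.01  1.73]
```

View pics/s2.png

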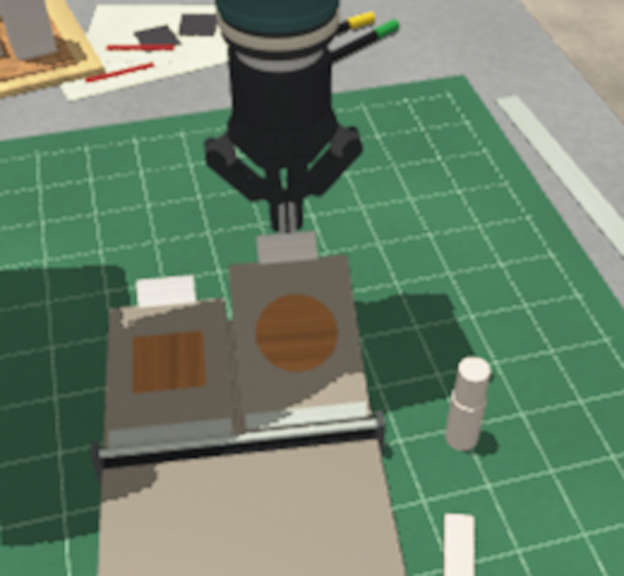

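The lip is lifting against the fingertip at about (288,235), and the square leaf is still. I'll continue along the arc with a slightly faster rise.

Emit:
{"api": "move_arm", "payload": {
  "rows": [
    {"offset":[-0.001,0,-0.009],"spin":0},
    {"offset":[-0.004,0,-0.018],"spin":0},
    {"offset":[-0.008,0,-0.026],"spin":0},
    {"offset":[-0.013,0,-0.033],"spin":0},
    {"offset":[-0.019,0,-0.04],"spin":0}
  ]
}}

```text
time: 4.65
position: [535.5, 79.3, 139.2]
ee_rot: [0.749, 0.662, -0.0, 0.0]
force: [0.0, 0.2, -0.1]
grip_width: 0.2
grasp_force: 0.0
```

```bash
python3 st.py|head -1
```

```text
t 4.65 book x,y [ 54.7 136.7] face y 125.7 tip z above hinge 82.2 F book [ 0.   0.2 -0.1] w 0.2 q [-0.    0.33 -0.18  1.06 -0.    1.69]
```

Run:
```python
from h import *
cv2.imwrite("pics/s3.png",cv2.resize(optics.grab_frame("side")[60:300,120:380,::-1],None,fx=2.4,fy=2.4,interpolation=cv2.INTER_CUBIC))
```

```text
(no output)
```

View pics/s3.png

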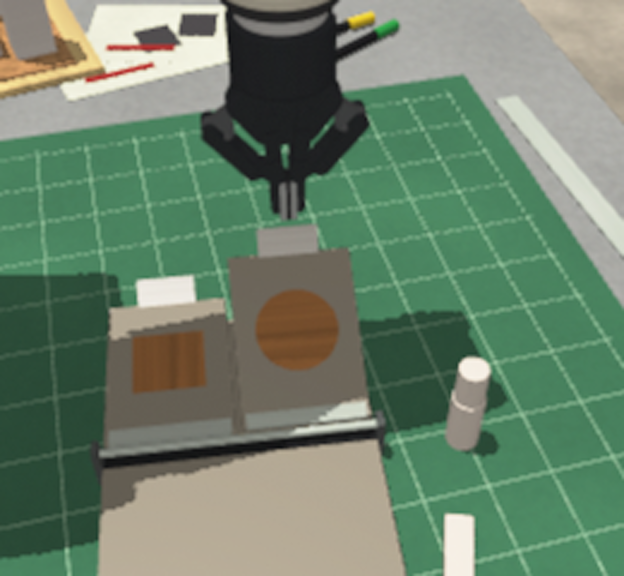

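The fingertip slipped above the lip: the tip is at about (288,215) and the lip at (287,241). I'll measure the leaf's present angle.

```bash
cat > ang.py <<'E'
import sys
from h import *
p=np.load("p.npy")
def ang(obs,z=[(54,83,3),(54,158,9),(105,150,2.5)],n="side",t0=.4):
    return least_squares(lambda t:np.concatenate([proj(n,leaf([*p[:3],t[0]],0,*g))-o for o,g in zip(obs,z)]),[t0])
E
python3 - <<'E'
from ang import *
for obs in ([(297,333),(287,247),(348,257)],[(297,330),(287,241),(350,250)]):
    o=[((120+u/2.4)*1.5625,(60+v/2.4)*1.5625) for u,v in obs]
    s=ang(o);print(s.x,s.fun.round(1))
E
```

```text
[0.34212831] [-0.2 -0.6 -0.2  1.2 -1.  -1.1]
[0.43381428] [-0.1 -0.6  0.   0.8 -1.4 -0.9]
```

Run:
```python
from ang import *
def crop(X): u=proj("side",X)/1.5625; return ((u-[120,60])*2.4).round()
for y in(126,137,148): print("tip",y,crop(bk(p,[54.7,y,35+82])))
print("edge",crop(leaf([*p[:3],.434],0,54,167,16.7)))
for n,y,z in (("s2 t4.1",149,43.5),("s2 back",171,43.5)): print(n,crop(bk(p,[55,y,35+z])))
```

```text
tip 126 [289. 246.]
tip 137 [288. 238.]
tip 148 [287. 229.]
edge [286. 229.]
s2 t4.1 [288. 262.]
s2 back [285. 245.]
```

```bash
python3 st.py|head -1
python3 - <<'E'
from ang import *
for dz in (0,20,40): print("c1",dz,(proj("side",bk(p,[53.5,193.3,35+164+dz]))/1.5625).round(1),(proj("side",bk(p,[53.5,215.3,35+164+dz]))/1.5625).round(1))
c=lambda X:((proj("side",X)/1.5625-[120,60])*2.4).round()
for dz in(0,10,20,30): print(dz,c(bk(p,[54.7,126,35+82+dz])),c(bk(p,[54.7,137,35+82+dz])))
im=cv2.imread("pics/side1.png");cv2.imwrite("pics/z.png",np.hstack([cv2.resize(im[20:120,180:290],None,fx=5,fy=5)]))
E
```

```text
t 4.7 book x,y [ 55.2 136.1] face y 125.1 tip z above hinge 83.1 F book [ 0.9 -0.8  0.6] w 0.1 q [-0.    0.33 -0.18  1.06 -0.    1.69]
c1 0 [235.1 107.9] [234.  101.6]
c1 20 [234.7  98.9] [233.6  92.7]
c1 40 [234.3  89.6] [233.1  83.4]
0 [289. 246.] [288. 238.]
10 [289. 237.] [288. 228.]
20 [289. 228.] [287. 219.]
30 [288. 218.] [287. 210.]
```

View pics/z.png

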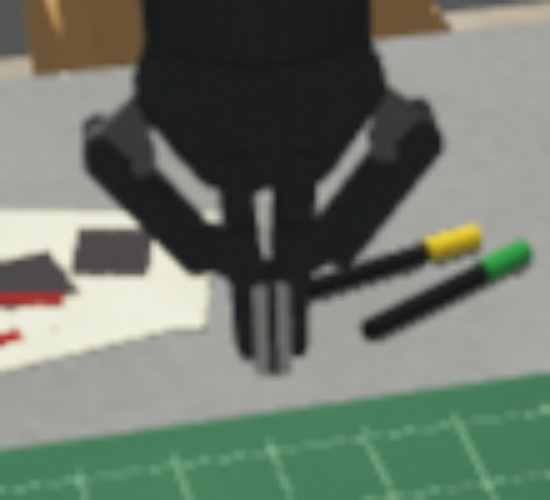

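The camera shows the tips about 25–28 mm higher than I assumed, which explains the slip. I'll back out, go down lower and check from both cameras.

Emit:
{"api": "move_arm", "payload": {
  "rows": [
    {"offset":[0.035,0,0],"spin":0},
    {"offset":[0.04,0,0],"spin":0},
    {"offset":[0.04,0,0.04],"spin":0},
    {"offset":[0.04,0,0.06],"spin":0},
    {"offset":[0.04,0,0.06],"spin":0}
  ]
}}

```text
time: 5.2
position: [538.7, 119.2, 76.3]
ee_rot: [0.749, 0.663, -0.002, -0.001]
force: [-0.3, 0.3, -0.1]
grip_width: 0.2
grasp_force: 0.0
```

```bash
python3 st.py|head -1
python3 - <<'E'
from ang import *
s=optics.grab_frame("side")[70:200,170:300,::-1];t=optics.grab_frame("top")[150:280,140:270,::-1]
cv2.imwrite("pics/b4.png",cv2.resize(np.hstack([s,t]),None,fx=3,fy=3,interpolation=cv2.INTER_CUBIC))
st=monitor.sense();P=st["position"]
for nm,o,c0 in(("side",(170,70),0),("top",(140,150),390)):
    for lab,X in(("tip",P-[0,0,19]),("tip+27",P+[0,0,8]),("edge",leaf([*p[:3],.434],0,54,167,16.7))):
        print(nm,lab,((proj(nm,X)/1.5625-o)*3+[c0,0]).round())
E
```

```text
t 5.2 book x,y [ 53.  176.7] face y 165.7 tip z above hinge 19.3 F book [-0.3  0.2 -0.1] w 0.2 q [ 0.07  0.4  -0.26  0.92 -0.    1.76]
side tip [206. 292.]
side tip+27 [205. 264.]
side edge [208. 256.]
top tip [583. 205.]
top tip+27 [578. 198.]
top edge [623. 194.]
```

View pics/b4.png

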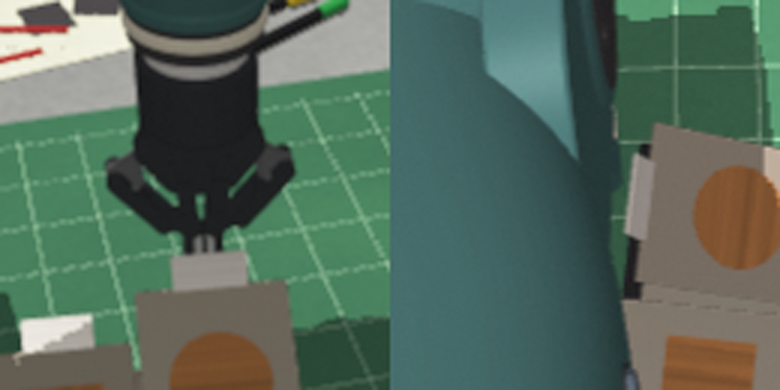

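The side picture shows the fingers now behind and below the lip edge (208,253), with their tips hidden, so they are well under it. Pushing in along the arc.

Emit:
{"api": "move_arm", "payload": {
  "rows": [
    {"offset":[-0.015,0,0],"spin":0},
    {"offset":[-0.02,0,-0.003],"spin":0},
    {"offset":[-0.025,0,-0.009],"spin":0},
    {"offset":[-0.031,0,-0.015],"spin":0},
    {"offset":[-0.037,0,-0.021],"spin":0}
  ]
}}

```text
time: 5.8
position: [536.4, 83.7, 101.2]
ee_rot: [0.749, 0.663, 0.002, -0.001]
force: [-1.6, 15.4, 10.5]
grip_width: -0.1
grasp_force: 7.6
```

```bash
python3 st.py|head -1
```

```text
t 5.8 book x,y [ 55.1 141.3] face y 130.3 tip z above hinge 44.2 F book [-3.5 15.1 10.5] w -0.1 q [ 0.    0.36 -0.25  0.96  0.    1.7 ]
```

Emit:
{"api": "move_arm", "payload": {
  "rows": [
    {"offset":[-0.006,0,-0.008],"spin":0},
    {"offset":[-0.012,0,-0.015],"spin":0},
    {"offset":[-0.019,0,-0.022],"spin":0},
    {"offset":[-0.026,0,-0.028],"spin":0},
    {"offset":[-0.033,0,-0.033],"spin":0}
  ]
}}

```text
time: 6.3
position: [532.1, 49.8, 133.5]
ee_rot: [0.749, 0.663, 0.001, 0.0]
force: [0.4, 4.6, 3.8]
grip_width: -0.3
grasp_force: 2.3
```

```bash
python3 st.py|head -1
```

```text
t 6.3 book x,y [ 55.  107.1] face y 96.1 tip z above hinge 76.5 F book [-0.2  4.6  3.8] w -0.3 q [-0.06  0.32 -0.21  1.04  0.    1.63]
```

Emit:
{"api": "move_arm", "payload": {
  "rows": [
    {"offset":[-0.012,0,-0.006],"spin":0},
    {"offset":[-0.024,0,-0.01],"spin":0},
    {"offset":[-0.036,0,-0.013],"spin":0},
    {"offset":[-0.048,0,-0.015],"spin":0},
    {"offset":[-0.06,0,-0.016],"spin":0}
  ]
}}

```text
time: 6.8
position: [524.3, -10.6, 148.6]
ee_rot: [0.749, 0.662, -0.0, -0.0]
force: [0.4, 2.0, 0.2]
grip_width: 0.0
grasp_force: 0.7
```

```bash
python3 st.py|head -1;python3 - <<'E'
from h import *
cv2.imwrite("pics/s5.png",cv2.resize(optics.grab_frame("side")[60:300,120:380,::-1],None,fx=2.4,fy=2.4,interpolation=cv2.INTER_CUBIC))
E
```

```text
t 6.8 book x,y [54.6 46.2] face y 35.2 tip z above hinge 91.6 F book [0.2 2.1 0.2] w 0.0 q [-0.18  0.3  -0.2   1.07 -0.    1.52]
```

View pics/s5.png

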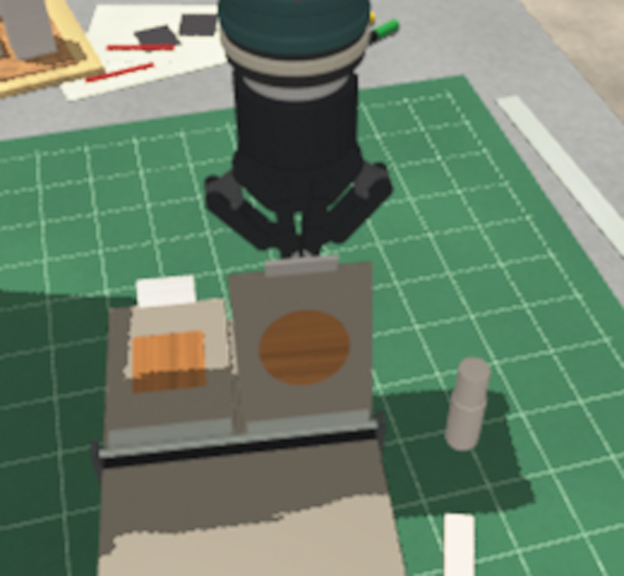

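The leaf is now steep, at roughly 1.3 rad, with the lip at (303,266) against the fingers. Pushing over the top, slightly raised to keep the body clear of the lip.

Emit:
{"api": "move_arm", "payload": {
  "rows": [
    {"offset":[-0.014,0,-0.006],"spin":0},
    {"offset":[-0.028,0,-0.008],"spin":0},
    {"offset":[-0.042,0,-0.008],"spin":0},
    {"offset":[-0.058,0,-0.006],"spin":0},
    {"offset":[-0.074,0,-0.002],"spin":0}
  ]
}}

```text
time: 7.35
position: [515.4, -84.3, 150.7]
ee_rot: [0.749, 0.662, 0.0, 0.0]
force: [1.0, 0.9, 0.3]
grip_width: 0.0
grasp_force: 0.6
```

```bash
python3 st.py|head -1
```

```text
t 7.35 book x,y [ 54.8 -28. ] face y -39.0 tip z above hinge 93.7 F book [0.9 1.  0.3] w 0.0 q [-0.32  0.29 -0.21  1.07 -0.    1.38]
```

Emit:
{"api": "move_arm", "payload": {
  "rows": [
    {"offset":[-0.014,0,0.009],"spin":0},
    {"offset":[-0.026,0,0.016],"spin":0},
    {"offset":[-0.038,0,0.025],"spin":0},
    {"offset":[-0.049,0,0.035],"spin":0},
    {"offset":[-0.058,0,0.046],"spin":0}
  ]
}}

```text
time: 7.85
position: [508.3, -141.3, 103.7]
ee_rot: [0.749, 0.662, -0.0, 0.0]
force: [-0.3, 0.3, 0.9]
grip_width: 0.2
grasp_force: 0.4
```

```bash
python3 st.py|head -1
```

```text
t 7.85 book x,y [ 54.6 -85.5] face y -96.5 tip z above hinge 46.7 F book [-0.3  0.2  0.9] w 0.2 q [-0.43  0.33 -0.28  0.96 -0.    1.27]
```

Emit:
{"api": "move_arm", "payload": {
  "rows": [
    {"offset":[-0.007,0,0.011],"spin":0},
    {"offset":[-0.012,0,0.022],"spin":0},
    {"offset":[-0.016,0,0.032],"spin":0},
    {"offset":[-0.018,0,0.04],"spin":0},
    {"offset":[-0.018,0,0.043],"spin":0}
  ]
}}

```text
time: 8.35
position: [505.9, -158.2, 60.6]
ee_rot: [0.749, 0.662, -0.0, -0.0]
force: [-0.2, -0.2, 1.1]
grip_width: -0.2
grasp_force: 0.3
```

```bash
python3 st.py|head -1;python3 - <<'E'
from h import *
cv2.imwrite("pics/s6.png",cv2.resize(optics.grab_frame("side")[60:340,120:380,::-1],None,fx=2.1,fy=2.1,interpolation=cv2.INTER_CUBIC))
E
```

```text
t 8.35 book x,y [  54.3 -102.6] face y -113.6 tip z above hinge 3.6 F book [-0.2 -0.2  1.1] w -0.2 q [-0.46  0.37 -0.35  0.85  0.    1.24]
```

View pics/s6.png

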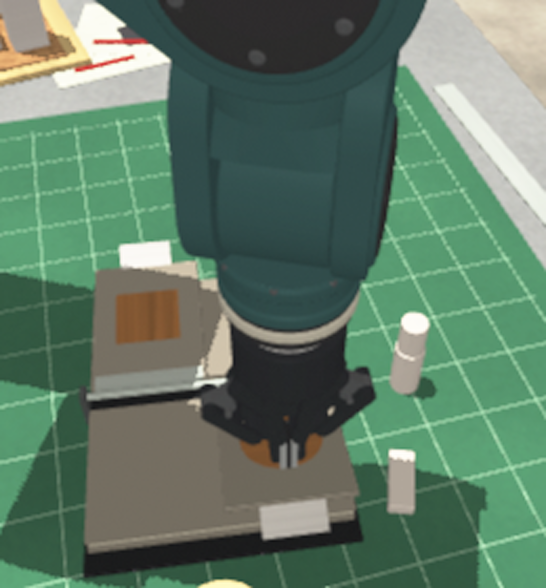

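The leaf lies over on the -y side, nearly flat, with the tips on its back at (288,462). Pressing down gently until the force builds.

Emit:
{"api": "move_arm", "payload": {
  "rows": [
    {"offset":[0,0,0.003],"spin":0},
    {"offset":[0,0,0.006],"spin":0},
    {"offset":[0,0,0.009],"spin":0},
    {"offset":[0,0,0.012],"spin":0},
    {"offset":[0,0,0.012],"spin":0}
  ]
}}

```text
time: 8.9
position: [506.0, -158.1, 49.2]
ee_rot: [0.749, 0.663, -0.0, -0.0]
force: [0.1, 0.2, 0.2]
grip_width: 0.0
grasp_force: 0.0
```

Emit:
{"api": "move_arm", "payload": {
  "rows": [
    {"offset":[0,0,0.002],"spin":0},
    {"offset":[0,0,0.004],"spin":0},
    {"offset":[0,0,0.006],"spin":0},
    {"offset":[0,0,0.007],"spin":0},
    {"offset":[0,0,0.007],"spin":0}
  ]
}}

```text
time: 9.4
position: [506.1, -158.3, 42.4]
ee_rot: [0.749, 0.662, -0.0, -0.0]
force: [0.2, -0.7, 0.9]
grip_width: -0.1
grasp_force: 0.0
```

Emit:
{"api": "move_arm", "payload": {
  "rows": [
    {"offset":[0,0,0.001],"spin":0},
    {"offset":[0,0,0.002],"spin":0},
    {"offset":[0,0,0.003],"spin":0},
    {"offset":[0,0,0.004],"spin":0},
    {"offset":[0,0,0.005],"spin":0}
  ]
}}

```text
time: 9.9
position: [506.2, -158.3, 37.5]
ee_rot: [0.749, 0.663, 0.0, 0.0]
force: [0.3, -0.2, 0.4]
grip_width: -0.2
grasp_force: 0.3
```

Emit:
{"api": "move_arm", "payload": {
  "rows": [
    {"offset":[0,0,0.001],"spin":0},
    {"offset":[0,0,0.002],"spin":0},
    {"offset":[0,0,0.003],"spin":0},
    {"offset":[0,0,0.004],"spin":0},
    {"offset":[0,0,0.005],"spin":0}
  ]
}}

```text
time: 10.4
position: [506.2, -158.3, 32.5]
ee_rot: [0.749, 0.663, 0.0, 0.0]
force: [-0.7, -1.0, 1.0]
grip_width: -0.1
grasp_force: 0.3
```

```bash
python3 st.py|head -1;python3 - <<'E'
from h import *
cv2.imwrite("pics/s7.png",cv2.resize(optics.grab_frame("side")[190:330,150:330,::-1],None,fx=4,fy=4,interpolation=cv2.INTER_CUBIC))
E
```

```text
t 10.4 book x,y [  54.7 -102.6] face y -113.6 tip z above hinge -24.5 F book [-0.6 -1.1  1. ] w -0.1 q [-0.46  0.4  -0.39  0.78  0.    1.24]
```

View pics/s7.png

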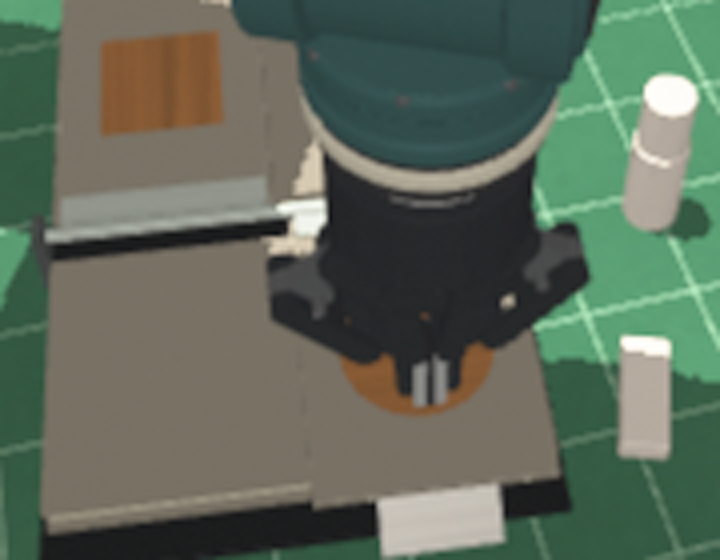

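The leaf is nearly flat, with far corners at (316,508) and (563,476) and the fingertips at (430,403), over the disc. Checking its angle and the tip height by projection.

Run:
```python
from ang import *
f=lambda u,v:((150+u/4)*1.5625,(190+v/4)*1.5625)
s=ang([f(316,508),f(563,476)],[(3,150,-2.5),(105,150,-2.5)],t0=3.0);print("theta",s.x,s.fun.round(1))
for t in(2.9,3.0,3.1,3.1416):print(t,[((proj("side",leaf([*p[:3],t],0,x,150,-2.5))/1.5625-[150,190])*4).round() for x in(3,105)])
for dz in(0,10,20,30): print(dz,((proj("side",bk(p,[54.7,-113.6,35-24.5+dz]))/1.5625-[150,190])*4).round())
```

```text
theta [3.16281057] [-0.4  0.  -0.4 -0.1]
2.9 [array([309., 452.]), array([566., 419.])]
3.0 [array([312., 476.]), array([565., 444.])]
3.1 [array([314., 497.]), array([563., 465.])]
3.1416 [array([315., 505.]), array([562., 472.])]
0 [428. 438.]
10 [429. 427.]
20 [429. 416.]
30 [429. 404.]
```

Emit:
{"api": "move_arm", "payload": {
  "rows": [
    {"offset":[0,0,0.001],"spin":0},
    {"offset":[0,0,0.002],"spin":0},
    {"offset":[0,0,0.003],"spin":0},
    {"offset":[0,0,0.004],"spin":0},
    {"offset":[0,0,0.004],"spin":0}
  ]
}}

```text
time: 10.95
position: [506.4, -158.4, 30.3]
ee_rot: [0.749, 0.663, 0.0, 0.001]
force: [-9.0, 3.6, 33.1]
grip_width: -0.1
grasp_force: 16.7
```

It's at the stop with 33 N, so I'll retreat straight up.

Emit:
{"api": "move_arm", "payload": {
  "rows": [
    {"offset":[0,0,-0.01],"spin":0},
    {"offset":[0,0,-0.04],"spin":0},
    {"offset":[0,0,-0.08],"spin":0},
    {"offset":[0,0,-0.12],"spin":0},
    {"offset":[0,0,-0.15],"spin":0}
  ]
}}

```text
time: 11.45
position: [506.4, -158.3, 181.0]
ee_rot: [0.749, 0.663, 0.0, 0.001]
force: [0.2, -0.3, -0.3]
grip_width: -0.2
grasp_force: 0.0
```

```bash
python3 st.py|head -1
python3 - <<'E'
from ang import *
# white lip centroid / disc centroid in side view vs prediction at several angles
im=optics.grab_frame("side");hsv=cv2.cvtColor(im,cv2.COLOR_RGB2HSV)
ex=lambda t,g:(proj("side",leaf([*p[:3],t],0,*g))/1.5625).round(1)
for t in(2.9,3.0,3.1,3.1416):print(t,"leaf corners",ex(t,(3,150,-2.5)),ex(t,(105,150,-2.5)),"disc near edge",ex(t,(54,117,-2.5)))
m=cv2.inRange(hsv,(5,100,60),(25,255,255));n,l,st,c=cv2.connectedComponentsWithStats(m)
print([(st[i].tolist(),c[i].round(1).tolist()) for i in range(1,n) if st[i,4]>100])
# leaf-to-black edge along columns 235..285 at far edge
g=cv2.cvtColor(im,cv2.COLOR_RGB2GRAY).astype(int)
for u in(233,238,280,286):print(u,"row of leaf edge",300+int(np.argmin(np.diff(g[300:330,u]))),"pred flat",None)
E
```

```text
t 11.45 book x,y [  54.8 -102.6] face y -113.6 tip z above hinge 124.0 F book [ 0.2 -0.3 -0.3] w -0.2 q [-0.46  0.29 -0.13  1.16  0.    1.24]
2.9 leaf corners [227.2 302.9] [291.6 294.7] disc near edge [256.8 283.2]
3.0 leaf corners [227.9 309.1] [291.3 300.9] disc near edge [257.  288.1]
3.1 leaf corners [228.4 314.3] [290.9 306.2] disc near edge [257.1 292.2]
3.1416 leaf corners [228.6 316.1] [290.6 308.1] disc near edge [257.1 293.8]
[([68, 50, 96, 61, 1762], [103.2, 85.4]), ([175, 198, 31, 26, 702], [189.6, 210.4]), ([235, 260, 39, 34, 1033], [253.6, 276.8])]
233 row of leaf edge 317 pred flat None
238 row of leaf edge 316 pred flat None
280 row of leaf edge 310 pred flat None
286 row of leaf edge 310 pred flat None
```

```bash
python3 -c "
from rig import bot;print(bot.hand_in())"
```

```text
the job is handed in; nothing more can be done
None
```

I turned the round-sample leaf over the spine and pressed it to its stop with about 33 N. By camera it lies flat on the other side (within about 0.02 rad), and the job is handed in at about 11.5 s. The fingertips slipped off the lip once early on, and I re-seated them. The square leaf, glue stick and eraser looked unmoved in the last pictures; I did not recheck the tape roll.

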